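Lock the printer's drum tray for moving

ROBOT

A 6-joint arm with a two-finger parallel gripper is mounted at the origin on the work surface. World frame = base frame: x ahead of the robot, y to its left, z up, the work surface at z = 0. Lengths are in m, angles in degrees, forces in N, time in s.
With the tool pointing down it reaches from about 0.3 to 0.85 m from the base axis. Payload 5.4 kg.
Tool frame: the origin (TCP) lies on the centre line of the jaws, within the pads' length; the fingertips stand 11 mm ahead of it and the grasp point (between the pads) lies 8 mm behind it (bot.tip_reach is the distance from the TCP to the fingertips, in m); z points along the fingers, y is the line along which they close (so a half turn about z gives the same grasp; the last joint's range is limited). The gripper opens to 85 mm and grips with 20 to 120 N. Pads are 22 mm wide; open, the fingers measure 114 mm over their backs; the gripper's body (76 mm by 85 mm) begins 54 mm behind the grasp point. The pads swing forward as they close: fully open they stand 13 mm farther back than shut.
Start: joints at [60.499, 9.076, 91.501, -0, 79.423, -12.038], TCP at [0.173, 0.548, 0.213] pointing down, gripper open.
Joint ranges: [-166.64, 166.64], [-54.1, 131.32], [10.49, 154.53], [-73.88, 253.88], [9.74, 151.15], [-171.62, 171.62]. Speed limits (degrees/s): [147.25, 147.25, 180, 180, 180, 180].

INTERFACE

Orientations are given as a 3x3 rotation matrix whose columns are the frame's x, y, z axes.
In Python, from workcell import monitor, cams, ticket, bot gives the robot as it stands.
- The arm moves only by the tool apply_moves, never from a script. Its argument "targets" is a list of rows, each a list of 7 numbers: the turn, a rotation vector about the tool's x, y, z in rad, then the shift along the tool's x, y, z in mm, then the opening, from 0 (shut) to 1 (fully open). A call has 1 to 5 rows; each row is the pose to reach, as a shift and turn from the pose commanded when the call began, along the tool's axes at that moment; what a row does not reach only later rows make up. A row lasts 1/10 s, in which the tool goes at most 50 mm and 8.59 degrees, less where a joint would pass 70% of its speed; a pose out of reach is approached as far as the arm can. A call with a gripper value outside its range is refused whole. The fingers move at their own pace and stop on an object; "newtons" is the grip in N (left out, the last holds). Time passes only in rows, so rows that repeat a pose let the fingers close. It gives the time, the measured TCP pose, the force, the opening and the grip force at its end, in the units of the state.
- monitor.observe(): the state, without advancing time (a new reading comes with each control period).
- cams.read_camera(name): name is "side" or "top"; returns a dict with "img" (420x560x3 uint8, red, green, blue), "z_map" (420x560 float32, m along the optical axis (not along the pixel's ray), 0 where there is no reading), "fx", "fy", "cx", "cy" (pixels), "position" and "attitude" of the camera in the world. Camera axes: x right, y down, z forward; pixel columns grow to the right and rows downward; lengths in m; the calibration is good to about 2 mm. A picture is of the moment at which its call begins.
- ticket.sign_off(): hands the job in; it is judged then, once.
The state is a dict: "clock": time; "joint_pos": joint angles; "qd": joint speeds; "effort": joint torques, N m; "ee_pos": TCP position; "tool_rot": TCP orientation; "wrist_force": force on the tool from outside, world axes, zero at the start; "torque": the same for the moment, N m; "finger_gap": finger opening in m; "grip_force": force on a finger pad.
Only numpy, scipy, OpenCV 4.12 (cv2) and the standard library are available. Lean on these libraries where they do the work, as an engineer would, in place of code of your own. Each camera call takes 0.05 s, during which the arm holds its last target. There are 200 camera calls.

TASK

The printer is to be moved, so secure the retaining bar over the drum cartridges: take the T-headed lock out of the white foam, pass its cross head down through the slot at the free end of the bar, press it down against its spring, give it a quarter turn clockwise to the stop and let go so that it springs up home into its groove. The slot plate floats lengthwise under the opening in the bar, so find the slot by feel with a light hand and force nothing, and leave everything else where it is.

Things in the scene. Friction and masses are not known exactly. Their poses are not given: they have to be found in the camera images.
- lock: T-headed transport lock, 54 mm tall, about 60 g, upright in one of the two foam pockets. Origin: middle of the underside of its cross head; z up along the shank. Steel cross head 30 mm long (x), 9 wide (y), 7 high; shank 8 mm dia. In the foam a collar rests on the foam's top, the head hanging 14 mm down in the pocket with about 2.5 mm play all round
- lock_wing (a point): point on the lock's axis 52 mm above its origin, the height at which to hold the grey wing handle: 44 mm long (along the lock's x, the same way as the cross head), 12 thick (y), reaching from 30 to 54 mm above the origin, on a hub 26 mm dia (26 to 30 mm). Axes as the lock
- lock_spring (a point): point on the lock's axis 22 mm above its origin, amid the spring between hub and black collar. Collar 30 mm dia, 4 thick, underside 14 mm above the lock's origin when free; pressed on the bar it is pushed up the shank by at most 8 mm: 3 N to begin, 7 N at 8 mm, then a hard stop
- slot_mouth (a point): centre of the 58 (y) x 14 mm (x) opening at the free end (robot's right) of the 46 mm wide, 4 thick aluminium bar on the tray; at the bar's top face, 75 mm above the desk; z up, y along the bar. 5 mm below the bar's top lies the top of a steel slot plate, slot 32 mm (y) x 12 (x). It floats up to 12 mm either way along y, is not measured, stays put under light rubbing, yields to about 10 N sideways
- slot_below (a point): point 22 mm below slot_mouth: the lock's origin at full press (collar hard on bar); axes as slot_mouth. The plate is 8 mm thick, free below. The head turns once its underside is 20 mm or more below the bar's top; clockwise from above it meets stops at 90 degrees, the other way it is blocked half way. At 90 a 3 mm deep groove under the plate takes it: let go, it rises to 17 mm below the bar's top
- tray: black drum tray on the desk, fixed, 340 (x) by 460 (y) mm, four cartridges up to 97 mm high lying along x, nearest 30 mm from the opening; origin: centre of its underside, axes as slot_mouth, which lies at x -145, y -176, z 75 mm. At the bar's other end a like lock is already fitted, its wing across the bar: leave it
- foam: white foam block from the carton, fixed, 120 (x) by 190 (y) by 55 mm high; origin: centre of its underside; two pockets 35 (x) by 14 (y) mm, 40 deep, at y -45 and +45 mm; one holds the lock, the other the plain pin
- plain_pin: plain round shipping pin in the other foam pocket: round grey knob 30 mm dia, no cross head, its top 30 mm above the foam; origin: middle of its lower end. Leave it
- screwdriver: loose screwdriver lying on the desk near the robot; leave it
- stapler: loose black stapler, 130 mm long, 52 high; leave it
- mug: loose white mug, 80 mm dia, 95 high; leave it
- tape_roll: loose roll of packing tape, 100 mm dia, 48 high; leave it
- spare_cartridge: loose spare black cartridge, 240 x 60 x 65 mm, lying on the desk; leave it
- note_pad: loose pad of paper notes, 75 x 75 x 14 mm; leave it
Things that resemble listed ones, but are neither listed nor needed, are in the scene too. Of the things that look like the foam, the smaller one is meant.

How it is judged:
By the outcome, as a careful person would: the job done as asked, in the order asked, and still so for the second after the job is handed in, with the robot touching nothing.
It also fails if it takes over 58 s, if anything falls off the work surface, if the arm or the gripper's body presses on something with over 40 N, if the wrist force passes 120 N, or if a joint passes its speed limit or range.

## Working session

There is one attempt and no reset: what is moved stays moved. The work goes in short steps, Python scripts to look and compute and a tool call to move; the robot and the scene stay as the last step left them, time stands still between calls to the robot, and variables do not carry over. Pictures are saved under pics/ and viewed, at most 10 in all, crops included, and the job is handed in when it is done.

Besides the shell and the picture viewer there is one more tool, called after ">>>" by a JSON object that holds its "method" and its "body". apply_moves: Moves the arm, as the interface text tells. Its arguments: {"type":"object","properties":{"targets":{"type":"array","items":{"type":"array","items":{"type":"number"}}},"newtons":{"type":"number"}},"required":["targets"]}

```bash
mkdir -p pics; ls
cat > h.py <<'E'
import numpy as np, cv2
from workcell import monitor, cams, ticket, bot
def grab(n,tag):
    d=cams.read_camera(n); cv2.imwrite(f'pics/{tag}.png',d['img'][:,:,::-1]); np.savez(f'{tag}.npz',**d); return d
def pts(d):
    z=d['z_map']; v,u=np.mgrid[:z.shape[0],:z.shape[1]]
    c=np.stack([(u-d['cx'])/d['fx']*z,(v-d['cy'])/d['fy']*z,z],-1)
    p=c@np.array(d['attitude']).T+d['position']; p[z==0]=np.nan; return p
def ray(d,u,v,h):
    r=np.array(d['attitude'])@np.array([(u-d['cx'])/d['fx'],(v-d['cy'])/d['fy'],1]); o=np.array(d['position']); return o+r*(h-o[2])/r[2]
E
python3 - <<'E'
from h import *
for n in('top','side'):
    d=grab(n,n+'0'); print(n,d['position'],d['attitude'],d['fx'],d['cx'],d['cy'])
s=monitor.observe(); print(s['clock'],s['ee_pos'],s['tool_rot'],s['wrist_force'],s['finger_gap'],bot.tip_reach)
E
```

```text
pics
top [ 0.35347026 -0.03376485  1.46259087] [[ 0.02000869 -0.99744064  0.06864269]
 [-0.99962988 -0.01869234  0.0197659 ]
 [-0.01843221 -0.06901278 -0.99744548]] 460.3741834245313 284.4100742420268 208.41576816421343
side [ 0.28377832 -1.15978548  0.84157816] [[ 0.98726737 -0.10128716  0.1226542 ]
 [-0.1581234  -0.54092303  0.82607461]
 [-0.01732427 -0.83495101 -0.55005153]] 478.240071339498 287.0399258746195 209.61977532223347
0.1 [0.17230023 0.54797847 0.21212753] [[-9.53902569e-01  3.00115278e-01 -8.42595936e-04]
 [ 3.00116243e-01  9.53901498e-01 -1.47408897e-03]
 [ 3.61356904e-04 -1.65901398e-03 -9.99998559e-01]] [-0.55093358  0.35573489 -0.1025746 ] 0.08501751060578484 0.011
```

View pics/top0.png

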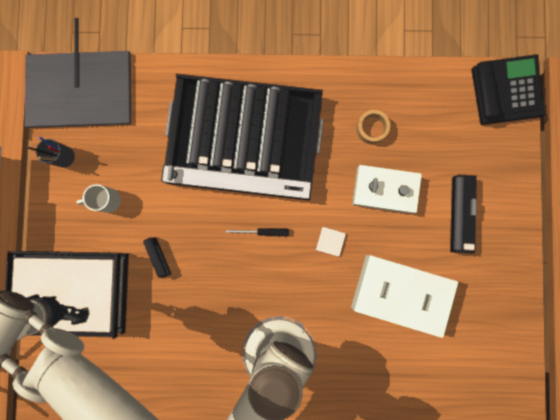

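View pics/side0.png

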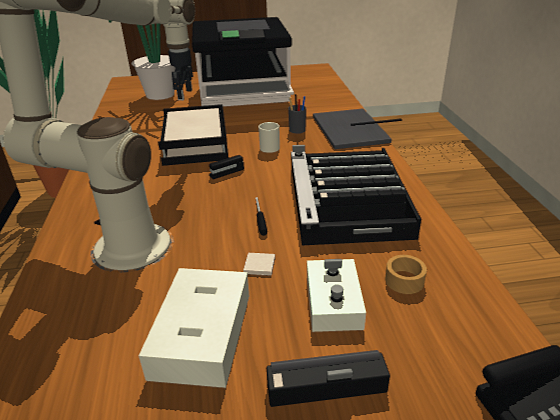

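The top view shows the tray at (245,138), its bar's free-end slot at about (293,188), the small foam at (388,189) and the empty large foam at (405,296). There are two candidates for the lock in the small foam: (375,185) and (404,190). The one at (375,185) (side view 333,266) looks like a wing, and the one at (404,190) (side 337,290) looks like a round knob. I'll confirm this in an enlarged crop and measure.

Run:
```python
from h import *
t=dict(np.load('top0.npz')); s=dict(np.load('side0.npz'))
f=lambda d,a,b,c,e:cv2.resize(d['img'][c:e,a:b,::-1],(400,300),interpolation=cv2.INTER_CUBIC)
cv2.imwrite('pics/crop0.png',np.vstack([np.hstack([f(t,350,430,160,220),f(s,295,375,255,315)]),np.hstack([f(t,260,340,160,220),f(s,270,350,180,240)])]))
p=pts(t); P=pts(s)
# foam top, bar top
def box(m,q,n):
    q=q[m][:,:2].astype(np.float32); r=cv2.minAreaRect(q); print(n,m.sum(),np.round(r[0],4),np.round(r[1],4),round(r[2],2)); return r
g=t['img'].astype(int)
m=np.zeros(g.shape[:2],bool); m[160:220,345:430]=1
box(m&(abs(p[...,2]-.055)<.006)&(g.min(-1)>120),p,'foam')
mw=m&(p[...,2]>.068); n,l,st,c=cv2.connectedComponentsWithStats(mw.astype(np.uint8))
for i in range(1,n):
    if st[i,4]>8:
        q=l==i; r=box(q,p,f'obj{c[i].round(1)} zmax {p[q][:,2].max():.3f}')
m=np.zeros(g.shape[:2],bool); m[160:205,155:325]=1
b=m&(abs(p[...,2]-.075)<.006)&(g.min(-1)>110); box(b,p,'bar')
np.set_printoptions(linewidth=250)
print(g[178:200,278:312].mean(-1).astype(int))
print((p[178:200,278:312,2]*1000).round(0))
```

```text
foam 2127 [ 0.5178 -0.3203] [0.1915 0.1209] 82.54
obj[374.1 185. ] zmax 0.102 87 [ 0.5232 -0.2748] [0.0415 0.0218] 1.14
obj[403.9 189.6] zmax 0.091 87 [ 0.5121 -0.364 ] [0.0274 0.0278] 47.39
bar 2228 [0.5508 0.1427] [0.4517 0.095 ] 84.37
[[117 107 103  91  82  73  66  59  55  51  50  48  43  39  37  37  37  33  36  35  36  35  43  44  46  45  40  45  46  46  45  45  43  45]
 [185 179 174 161 151 142 137 131 127 114 108 104  90  74  68  67  61  56  50  47  44  43  47  47  45  45  42  46  47  46  45  45  43  46]
 [215 214 213 209 208 205 205 206 201 188 183 177 161 147 143 140 135 128 114 105  93  86  77  72  65  60  55  56  56  51  47  47  47  49]
 [218 218 218 218 217 218 219 221 221 219 218 217 214 212 210 211 209 203 189 178 166 158 148 143 136 129 115 111 107  93  77  70  61  51]
 [218 218 218 218 217 218 219 222 223 223 223 223 223 223 223 223 223 222 220 218 216 214 212 212 210 204 189 182 178 161 146 130  98  61]
 [218 218 218 218 218 218 219 221 222 223 223 223 223 223 224 224 224 224 224 223 224 223 224 223 223 222 218 218 217 213 209 190 130  71]
 [219 218 217 218 218 216 21
[... 4555 characters left out ...]
 2.]
 [53. 59. 69. 70. 69. 77. 72. 73. 77. 73. 80. 74. 71. 73. 72. 71. 76. 79. 80. 68. 77. 74. 75. 73. 78. 77. 77. 79. 75. 77. 73. 45. 41.  3.]
 [23. 28. 32. 39. 45. 48. 50. 56. 54. 61. 61. 66. 68. 67. 71. 71. 74. 81. 74. 74. 78. 77. 77. 68. 73. 77. 75. 78. 72. 75. 77. 39. 40.  5.]
 [-1.  7.  6.  5. 10.  9. 22. 20. 27. 33. 31. 36. 34. 42. 41. 46. 58. 56. 62. 71. 63. 74. 64. 75. 74. 75. 72. 73. 74. 67. 74. 73. 45. -2.]
 [ 2. -1.  2. -3.  1. -3. -4. -5. -4. -7.  2. -2.  9.  6. 11. 17. 21. 30. 35. 32. 34. 40. 38. 47. 50. 50. 60. 64. 68. 74. 76. 70. 71. -0.]
 [-3. -1. -1.  6.  4. -0. -3. -0. -3. -1.  2. -0. -2. -1.  0. -4.  3. -4.  0.  2.  5. -0.  7. 16. 18. 21. 23. 27. 33. 38. 45. 47. -4. -2.]]
```

View pics/crop0.png

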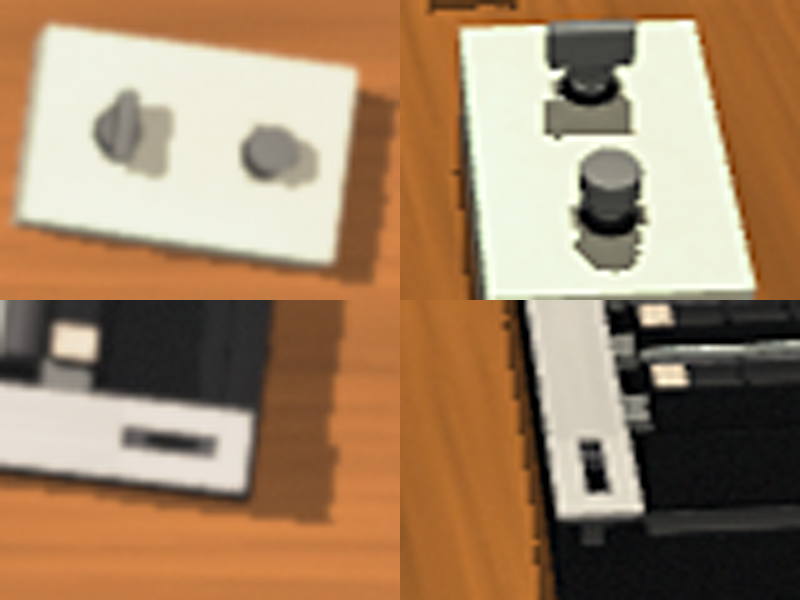

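The crop confirms the choice. The left item (375,185) has the long flat wing over a hub and collar, so it is the lock. The item at (404,190) is the round plain pin. The bar opening is at about (293,188), with plate ends visible at both sides. I'll measure the yaws and the opening once more, and compute the moves.

```bash
cat >> h.py <<'E'
from scipy.spatial.transform import Rotation as R
def to(xyz,ang):  # TCP target, world angle of tool y (deg), tool straight down -> full rotvec, shift mm (tool axes)
    s=monitor.observe(); T=np.array(s['tool_rot']); a=np.radians(ang)
    y=np.array([np.cos(a),np.sin(a),0]); z=np.array([0,0,-1.]); D=np.stack([np.cross(y,z),y,z],1)
    rv=R.from_matrix(T.T@D).as_rotvec(); sh=T.T@(np.array(xyz)-s['ee_pos'])*1000
    print('rv',rv.round(3),'shift',sh.round(1),'F',np.round(s['wrist_force'],1),'t',s['clock'],'q6',round(s['joint_pos'][5],1))
E
python3 - <<'E'
from h import *
t=dict(np.load('top0.npz')); S=dict(np.load('side0.npz'))
def edges(d,thr,roi,h,n,inv=True,close=False):
    u0,u1,v0,v1=roi; g=cv2.resize(cv2.cvtColor(d['img'],cv2.COLOR_RGB2GRAY)[v0:v1,u0:u1],None,fx=8,fy=8,interpolation=cv2.INTER_CUBIC)
    m=((g<thr) if inv else (g>thr)).astype(np.uint8)
    cs,_=cv2.findContours(m,cv2.RETR_EXTERNAL,cv2.CHAIN_APPROX_NONE); c=max(cs,key=cv2.contourArea)[:,0]
    q=np.array([ray(d,(a+.5)/8-.5+u0,(b+.5)/8-.5+v0,h)[:2] for a,b in c],np.float32)
    r=cv2.minAreaRect(q); print(n,np.round(r[0],4),np.round(r[1],4),round(r[2],2),len(c)); return r
edges(t,160,(280,308,182,195),.075,'opening top')
edges(S,120,(305,320,200,218),.075,'opening side') if 0 else None
edges(t,170,(345,430,160,222),.055,'foam',inv=False)
edges(t,150,(160,318,160,202),.075,'bar',inv=False)
edges(t,75,(286,304,185,192),.07,'dark')
to((.5236,-.2757,.2),82.5)
E
```

```text
opening top [ 0.5116 -0.032 ] [0.0576 0.0137] 84.74 341
foam [ 0.5186 -0.3185] [0.1983 0.124 ] 82.92 1613
bar [0.5289 0.1275] [0.4187 0.054 ] 84.34 2387
dark [ 0.5121 -0.0339] [0.0337 0.007 ] 85.28 182
rv [-0.002 -0.001 -0.174] shift [-582.3 -680.3   13. ] F [-0.6  0.4 -0.1] t 0.1 q6 -12.0
```

>>> {"method": "apply_moves", "body": {"targets": [[0, 0, -0.174, -582, -680, 13, 1], [0, 0, -0.174, -582, -680, 13, 1], [0, 0, -0.174, -582, -680, 13, 1], [0, 0, -0.174, -582, -680, 13, 1], [0, 0, -0.174, -582, -680, 13, 1]], "newtons": 40}}

```text
clock: 0.6
ee_pos: [0.2702, 0.3177, 0.2089]
tool_rot: [[-0.992, 0.13, -0.0], [0.13, 0.992, -0.0], [0.0, -0.0, -1.0]]
wrist_force: [1.7, 0.4, -0.6]
finger_gap: 0.0854
grip_force: 0.0
```

```bash
python3 -c "
from h import *
to((.5236,-.2755,.2),82.7)"
```

```text
rv [-0.    -0.    -0.002] shift [-328.1 -555.4    9.1] F [ 1.7  0.4 -0.6] t 0.6 q6 -49.6
```

>>> {"method": "apply_moves", "body": {"targets": [[0, 0, 0, -328, -555, 9, 1], [0, 0, 0, -328, -555, 9, 1], [0, 0, 0, -328, -555, 9, 1], [0, 0, 0, -328, -555, 9, 1], [0, 0, 0, -328, -555, 9, 1]]}}

```text
clock: 1.1
ee_pos: [0.3684, 0.0877, 0.2058]
tool_rot: [[-0.991, 0.131, 0.001], [0.131, 0.991, 0.0], [-0.001, 0.0, -1.0]]
wrist_force: [0.5, 0.7, 0.7]
finger_gap: 0.0856
grip_force: 0.0
```

>>> {"method": "apply_moves", "body": {"targets": [[0, 0, 0, -200, -340, 5, 0.6], [0, 0, 0, -200, -340, 5, 0.6], [0, 0, 0, -200, -340, 5, 0.6], [0, 0, 0, -200, -340, 5, 0.6], [0, 0, 0, -200, -340, 5, 0.6]]}}

```text
clock: 1.6
ee_pos: [0.466, -0.1426, 0.2023]
tool_rot: [[-0.991, 0.131, -0.0], [0.131, 0.991, 0.0], [0.0, 0.0, -1.0]]
wrist_force: [2.0, 0.9, 0.1]
finger_gap: 0.0512
grip_force: 0.0
```

```bash
python3 -c "
from h import *
to((.5236,-.2755,.15),82.7)"
```

```text
rv [ 0.    -0.    -0.004] shift [ -74.6 -124.2   52.2] F [2.  0.9 0.1] t 1.6 q6 -113.7
```

>>> {"method": "apply_moves", "body": {"targets": [[0, 0, 0, -75, -124, 52, 0.6], [0, 0, 0, -75, -124, 52, 0.6], [0, 0, 0, -75, -124, 52, 0.6], [0, 0, 0, -75, -124, 52, 0.6], [0, 0, 0, -75, -124, 52, 0.6]]}}

```text
clock: 2.1
ee_pos: [0.5233, -0.2736, 0.1489]
tool_rot: [[-0.991, 0.132, -0.003], [0.132, 0.991, 0.002], [0.003, 0.002, -1.0]]
wrist_force: [-0.0, -0.2, -0.2]
finger_gap: 0.0511
grip_force: 0.0
```

Run:
```python
from h import *
s=grab('side','side1')
cv2.imwrite('pics/c1.png',cv2.resize(s['img'][210:330,270:430,::-1],(800,600),interpolation=cv2.INTER_CUBIC))
to((.5236,-.2755,.085),82.7)
```

```text
rv [ 0.001 -0.001 -0.004] shift [-0.4 -2.8 65.2] F [-0.3  0.4  0.3] t 2.15 q6 -121.7
```

View pics/c1.png

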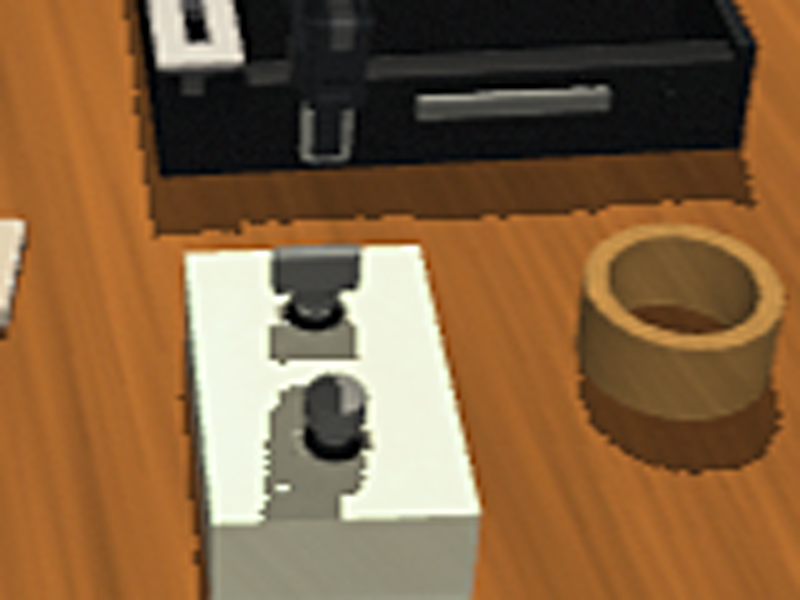

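The fingers (crop 328,130) hang in line above the wing (crop 316,270). The pin at (335,415) is well clear. I'll go down and grip.

>>> {"method": "apply_moves", "body": {"targets": [[0, 0, 0, 0, -1, 40, 0.6], [0, 0, 0, 0, -1, 64, 0.6], [0, 0, 0, 0, -1, 64, 0.6], [0, 0, 0, 0, -1, 64, 0.6], [0, 0, 0, 0, -1, 64, 0.05]]}}

```text
clock: 2.65
ee_pos: [0.5253, -0.2747, 0.0896]
tool_rot: [[-0.992, 0.13, 0.003], [0.13, 0.992, -0.003], [-0.004, -0.002, -1.0]]
wrist_force: [-0.6, 0.5, -0.4]
finger_gap: 0.0377
grip_force: 0.0
```

>>> {"method": "apply_moves", "body": {"targets": [[0, 0, 0, 0, 0, 0, 0.05], [0, 0, 0, 0, 0, 0, 0.05], [0, 0, 0, 0, 0, 0, 0.05], [0, 0, 0, 0, 0, 0, 0.05], [0, 0, 0, 0, 0, 0, 0.05]]}}

```text
clock: 3.15
ee_pos: [0.5238, -0.2743, 0.0868]
tool_rot: [[-0.991, 0.13, -0.0], [0.13, 0.991, 0.0], [0.0, 0.0, -1.0]]
wrist_force: [0.2, -1.0, -1.0]
finger_gap: 0.0043
grip_force: 0.0
```

```bash
python3 -c "
from h import *
to((.5236,-.2755,.085),82.7)"
```

```text
rv [ 0.    -0.    -0.003] shift [ 0.1 -1.3  1.8] F [ 0.2 -1.  -1. ] t 3.15 q6 -121.8
```

Run:
```python
from h import *
s=grab('side','side2');t=grab('top','top2')
f=lambda d,a,b,c,e:cv2.resize(d['img'][c:e,a:b,::-1],(400,400),interpolation=cv2.INTER_CUBIC)
cv2.imwrite('pics/c2.png',np.hstack([f(s,290,380,240,330),f(t,340,430,150,240)]))
```

```text
(no output)
```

View pics/c2.png

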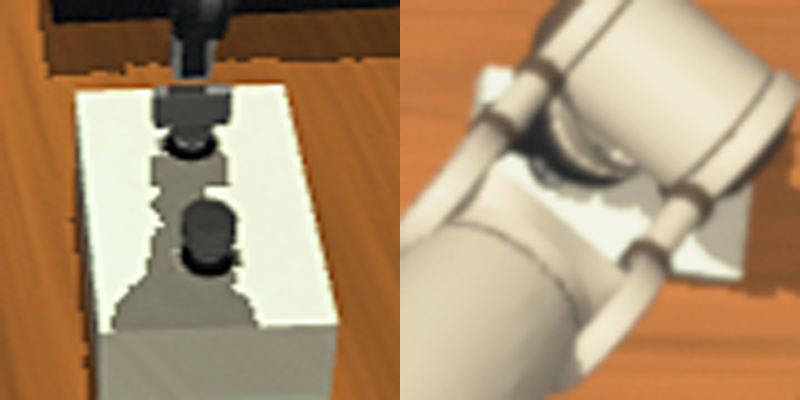

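Run:
```python
from h import *
s=dict(np.load('side2.npz'));t=dict(np.load('top0.npz'))
def pr(d,p):
    c=np.array(d['attitude']).T@(np.array(p)-d['position']); return (c[:2]/c[2]*d['fx']+[d['cx'],d['cy']]).round(1)
print('tip',pr(s,(.5238,-.274,.076)),'tip20up',pr(s,(.5238,-.274,.116)),'foam lock collar',pr(s,(.5236,-.2757,.055)), pr(t,(.5236,-.2757,.055)),'wingtop',pr(s,(.5236,-.2757,.095)))
P=pts(s); np.set_printoptions(linewidth=200)
for r in (254,256,260,263,266,270,276): print(r,[tuple(P[r,c].round(3)) for c in (332,334)])
st=monitor.observe(); print(st['ee_pos'],st['joint_pos'],st['finger_gap'])
```

```text
tip [331.6 264.5] tip20up [332.2 251.8] foam lock collar [331.4 271.5] [372.9 186.2] wingtop [331.9 259. ]
254 [(np.float64(0.519), np.float64(-0.29), np.float64(0.122)), (np.float64(0.525), np.float64(-0.287), np.float64(0.119))]
256 [(np.float64(0.52), np.float64(-0.288), np.float64(0.114)), (np.float64(0.524), np.float64(-0.29), np.float64(0.116))]
260 [(np.float64(0.523), np.float64(-0.277), np.float64(0.093)), (np.float64(0.527), np.float64(-0.282), np.float64(0.097))]
263 [(np.float64(0.521), np.float64(-0.288), np.float64(0.093)), (np.float64(0.527), np.float64(-0.285), np.float64(0.089))]
266 [(np.float64(0.521), np.float64(-0.287), np.float64(0.083)), (np.float64(0.527), np.float64(-0.287), np.float64(0.082))]
270 [(np.float64(0.522), np.float64(-0.288), np.float64(0.07)), (np.float64(0.526), np.float64(-0.29), np.float64(0.072))]
276 [(np.float64(0.52), np.float64(-0.296), np.float64(0.058)), (np.float64(0.527), np.float64(-0.291), np.float64(0.053))]
[ 0.52383136 -0.27422209  0.08669935] [-3.93312817e+01  1.86472886e+01  9.51448947e+01 -6.16924716e-04  6.62151601e+01 -1.21835188e+02] 0.004013307316395955
```

Measured depth in the side view shows the fingertips at z≈0.112, above the wing (0.095), though the pose implies 0.076. So the fingers closed on air and nothing was disturbed. I'll open and go lower in steps, checking the actual tip height with the depth camera.

>>> {"method": "apply_moves", "body": {"targets": [[0, 0, 0, 0, -1, 0, 0.6], [0, 0, 0, 0, -1, 0, 0.6], [0, 0, 0, 0, -1, 0, 0.6], [0, 0, 0, 0, -1, 0, 0.6], [0, 0, 0, 0, -1, 8, 0.6]]}}

```text
clock: 3.75
ee_pos: [0.5246, -0.2759, 0.0797]
tool_rot: [[-0.991, 0.13, 0.002], [0.13, 0.991, -0.002], [-0.002, -0.001, -1.0]]
wrist_force: [0.1, 0.7, 0.0]
finger_gap: 0.0509
grip_force: 0.0
```

>>> {"method": "apply_moves", "body": {"targets": [[0, 0, 0, 0, 0, 4, 0.6], [0, 0, 0, 0, 0, 8, 0.6], [0, 0, 0, 0, 0, 12, 0.6], [0, 0, 0, 0, 0, 12, 0.6]]}}

```text
clock: 4.15
ee_pos: [0.5232, -0.2748, 0.0658]
tool_rot: [[-0.991, 0.13, -0.001], [0.13, 0.991, 0.001], [0.001, 0.001, -1.0]]
wrist_force: [0.5, 0.2, -0.1]
finger_gap: 0.0511
grip_force: 0.0
```

Run:
```python
from h import *
s=grab('side','side3')
cv2.imwrite('pics/c3.png',cv2.resize(s['img'][220:310,280:400,::-1],(800,600),interpolation=cv2.INTER_CUBIC))
P=pts(s)
for r in range(248,284,3): print(r,np.nanmedian(P[r,331:337],axis=0).round(3))
to((.5236,-.2755,.05),82.7)
```

```text
248 [ 0.508 -0.341  0.181]
251 [ 0.51  -0.337  0.169]
254 [ 0.51  -0.336  0.16 ]
257 [ 0.514 -0.33   0.146]
260 [ 0.512 -0.332  0.139]
263 [ 0.518 -0.313  0.114]
266 [ 0.518 -0.31   0.101]
269 [ 0.518 -0.313  0.095]
272 [ 0.527 -0.285  0.062]
275 [ 0.524 -0.292  0.057]
278 [ 0.523 -0.301  0.055]
281 [ 0.521 -0.311  0.055]
rv [ 0.    -0.001 -0.003] shift [-0.2 -0.5 16.3] F [-0.1  0.4  1.4] t 4.2 q6 -121.9
```

View pics/c3.png

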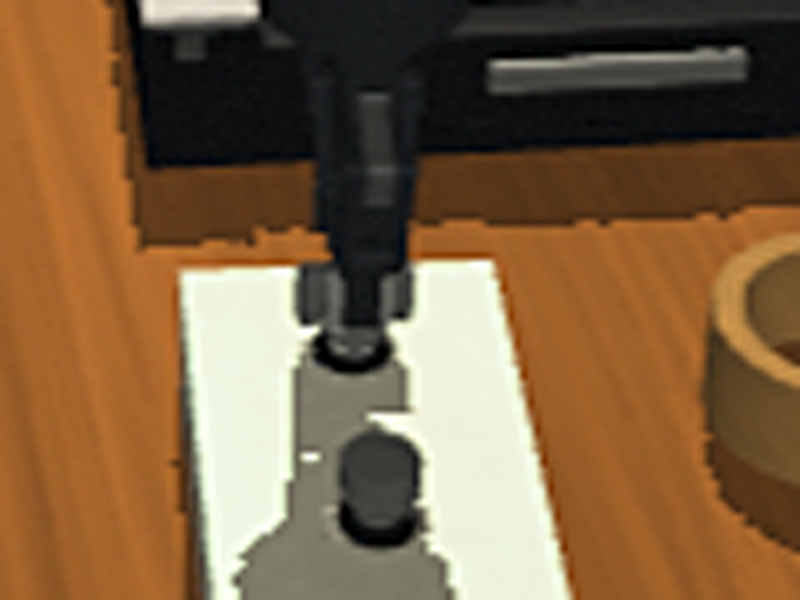

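The near finger (crop 362,290) now overlaps the upper part of the wing, which spans (298–412, 265–325). It is centred on it, and its measured tip is at z≈0.09. I'll go 13 mm lower and close.

>>> {"method": "apply_moves", "body": {"targets": [[0, 0, 0, 0, 0, 5, 0.6], [0, 0, 0, 0, 0, 10, 0.6], [0, 0, 0, 0, 0, 13, 0.6], [0, 0, 0, 0, 0, 13, 0.1], [0, 0, 0, 0, 0, 13, 0.1]]}}

```text
clock: 4.7
ee_pos: [0.5237, -0.2752, 0.0537]
tool_rot: [[-0.991, 0.13, -0.0], [0.13, 0.991, 0.0], [0.0, 0.0, -1.0]]
wrist_force: [0.6, 0.1, -0.2]
finger_gap: 0.0226
grip_force: 0.0
```

>>> {"method": "apply_moves", "body": {"targets": [[0, 0, 0, 0, 0, 0, 0.1], [0, 0, 0, 0, 0, 0, 0.1], [0, 0, 0, 0, 0, 0, 0.1], [0, 0, 0, 0, 0, 0, 0.1]]}}

```text
clock: 5.1
ee_pos: [0.5239, -0.2756, 0.0541]
tool_rot: [[-0.991, 0.13, 0.001], [0.13, 0.991, -0.001], [-0.001, -0.001, -1.0]]
wrist_force: [-1.0, -1.2, 0.6]
finger_gap: 0.011
grip_force: 43.1
```

>>> {"method": "apply_moves", "body": {"targets": [[0, 0, 0, 0, 0, -15, 0.05], [0, 0, 0, 0, 0, -40, 0.05], [0, 0, 0, 0, 0, -75, 0.05], [0, 0, 0, 0, 0, -75, 0.05], [0, 0, 0, 0, 0, -75, 0.05]]}}

```text
clock: 5.6
ee_pos: [0.5242, -0.2753, 0.1299]
tool_rot: [[-0.991, 0.13, 0.002], [0.13, 0.991, -0.001], [-0.002, -0.001, -1.0]]
wrist_force: [-0.7, -0.8, -1.0]
finger_gap: 0.0112
grip_force: 43.0
```

Run:
```python
from h import *
s=grab('side','side4')
cv2.imwrite('pics/c4.png',cv2.resize(s['img'][190:310,280:440,::-1],(800,600),interpolation=cv2.INTER_CUBIC))
to((.5121,-.0339,.127),-5.2); print(monitor.observe()['finger_gap'])
```

```text
rv [ 0.000e+00 -1.000e-03  1.531e+00] shift [ 42.6 237.2   1.6] F [ 0.1 -0.  -0.7] t 5.65 q6 -121.9
0.011096447455708007
```

View pics/c4.png

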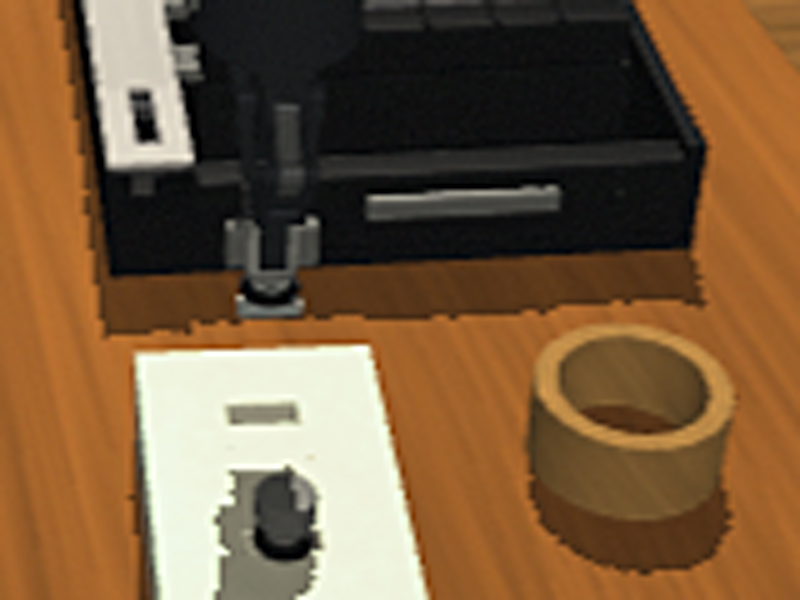

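The picture shows the lock lifted clean out and hanging upright, with the steel head at crop (270,308), the pocket empty and the pin untouched. I'll carry it to the slot, turning it 88° to lie along the bar.

>>> {"method": "apply_moves", "body": {"targets": [[0, 0, 0.15, 9, 47, 1, 0.05], [0, 0, 0.3, 18, 94, 1, 0.05], [0, 0, 0.45, 27, 141, 1, 0.05], [0, 0, 0.6, 35, 188, 1, 0.05], [0, 0, 0.75, 43, 237, 1, 0.05]]}}

```text
clock: 6.15
ee_pos: [0.5107, -0.0396, 0.126]
tool_rot: [[-0.653, 0.757, -0.003], [0.757, 0.653, 0.001], [0.003, -0.002, -1.0]]
wrist_force: [-0.0, 0.4, -1.1]
finger_gap: 0.0113
grip_force: 43.0
```

>>> {"method": "apply_moves", "body": {"targets": [[0, 0, 0.15, 0, 0, 0, 0.05], [0, 0, 0.3, 0, 0, 0, 0.05], [0, 0, 0.45, 0, 0, 0, 0.05], [0, 0, 0.6, 0, 0, 0, 0.05], [0, 0, 0.74, 0, 0, 0, 0.05]]}}

```text
clock: 6.65
ee_pos: [0.511, -0.0412, 0.1259]
tool_rot: [[0.028, 1.0, -0.004], [1.0, -0.028, 0.001], [0.001, -0.004, -1.0]]
wrist_force: [0.4, 0.9, -0.7]
finger_gap: 0.011
grip_force: 43.0
```

Run:
```python
from h import *
to((.5121,-.0339,.1),-5.2)
```

```text
rv [-0.004 -0.001  0.062] shift [ 7.3  1.  25.9] F [ 0.4  0.9 -0.7] t 6.65 q6 -16.5
```

>>> {"method": "apply_moves", "body": {"targets": [[-0.004, 0, 0.062, 7, 1, 5, 0.05], [-0.004, 0, 0.062, 7, 1, 15, 0.05], [-0.004, 0, 0.062, 7, 1, 25, 0.05], [-0.004, 0, 0.062, 7, 1, 25, 0.05], [-0.004, 0, 0.062, 7, 1, 25, 0.05]]}}

```text
clock: 7.15
ee_pos: [0.513, -0.0349, 0.1019]
tool_rot: [[0.084, 0.996, 0.002], [0.996, -0.084, 0.0], [0.0, 0.002, -1.0]]
wrist_force: [-0.3, -0.3, -0.1]
finger_gap: 0.0111
grip_force: 43.0
```

Run:
```python
from h import *
s=grab('side','side5'); grab('top','top5')
cv2.imwrite('pics/c5.png',cv2.resize(s['img'][160:235,260:360,::-1],(800,600),interpolation=cv2.INTER_CUBIC))
to((.5121,-.0339,.1),-5.2)
def pr(d,p):
    c=np.array(d['attitude']).T@(np.array(p)-d['position']); return (((c[:2]/c[2]*d['fx']+[d['cx'],d['cy']])-[260,160])*8).round(0)
ee=np.array(monitor.observe()['ee_pos']); a=np.radians(84.8); y=np.array([np.cos(a),np.sin(a),0]); x=np.array([y[1],-y[0],0])
o=ee*[1,1,0]+[0,0,ee[2]-.013]
print('head ends bottom',[pr(s,o+k*y) for k in(-.015,.015)],'opening corners',[pr(s,np.array([.5116,-.032,.075])+i*x+j*y) for i in(-.007,.007) for j in(-.029,.029)])
```

```text
rv [ 0.004 -0.     0.007] shift [ 1.1 -1.8  2.9] F [-0.  -0.1 -0.9] t 7.25 q6 -12.6
head ends bottom [array([395., 409.]), array([386., 363.])] opening corners [array([371., 462.]), array([355., 374.]), array([410., 460.]), array([393., 372.])]
```

View pics/c5.png

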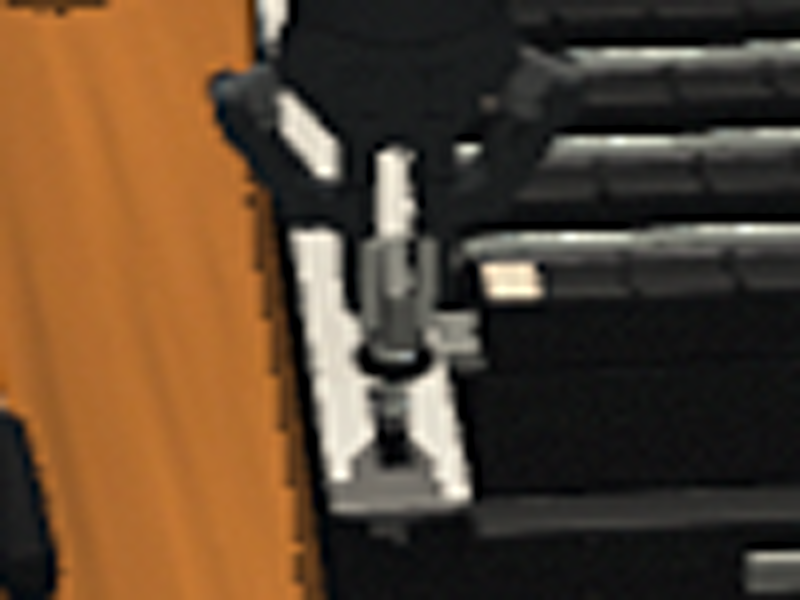

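The head (crop 390,400) sits over the opening, whose near edge is at (372–412, 462), as predicted. I'll correct by 2 mm and descend gently.

>>> {"method": "apply_moves", "body": {"targets": [[0, 0, 0.006, 1, -1.8, 5, 0.05], [0, 0, 0.006, 1, -1.8, 10, 0.05], [0, 0, 0.006, 1, -1.8, 12, 0.05], [0, 0, 0.006, 1, -1.8, 13, 0.05], [0, 0, 0.006, 1, -1.8, 14, 0.05]]}}

```text
clock: 7.75
ee_pos: [0.512, -0.0338, 0.0887]
tool_rot: [[0.09, 0.996, 0.004], [0.996, -0.09, -0.0], [0.0, 0.004, -1.0]]
wrist_force: [0.4, 0.5, 0.1]
finger_gap: 0.0112
grip_force: 43.0
```

>>> {"method": "apply_moves", "body": {"targets": [[0, 0, 0, 0, 0, 1, 0.05], [0, 0, 0, 0, 0, 2, 0.05]]}}

```text
clock: 7.95
ee_pos: [0.5121, -0.0338, 0.0868]
tool_rot: [[0.09, 0.996, 0.004], [0.996, -0.09, -0.0], [0.0, 0.004, -1.0]]
wrist_force: [-0.7, -0.6, -0.4]
finger_gap: 0.0113
grip_force: 43.0
```

Run:
```python
from h import *
to((.5116,-.0342,.08),-5.2)
```

```text
rv [ 0.004 -0.     0.   ] shift [-0.4 -0.5  6.8] F [-0.7 -0.6 -0.4] t 7.95 q6 -12.2
```

>>> {"method": "apply_moves", "body": {"targets": [[0, 0, 0, 0, 0, 1, 0.05], [0, 0, 0, 0, 0, 2, 0.05]]}}

```text
clock: 8.15
ee_pos: [0.512, -0.0338, 0.0847]
tool_rot: [[0.09, 0.996, 0.004], [0.996, -0.09, -0.0], [0.0, 0.004, -1.0]]
wrist_force: [-0.1, 0.6, -0.5]
finger_gap: 0.011
grip_force: 43.0
```

>>> {"method": "apply_moves", "body": {"targets": [[0, 0, 0, 0, 0, 1, 0.05], [0, 0, 0, 0, 0, 1, 0.05]]}}

```text
clock: 8.35
ee_pos: [0.5119, -0.0337, 0.0836]
tool_rot: [[0.09, 0.996, 0.004], [0.996, -0.09, -0.0], [0.0, 0.004, -1.0]]
wrist_force: [-0.3, 0.0, -1.1]
finger_gap: 0.0115
grip_force: 43.0
```

>>> {"method": "apply_moves", "body": {"targets": [[0, 0, 0, 0, 0, 1, 0.05], [0, 0, 0, 0, 0, 1, 0.05]]}}

```text
clock: 8.55
ee_pos: [0.5121, -0.0338, 0.0829]
tool_rot: [[0.09, 0.996, 0.004], [0.996, -0.09, -0.0], [0.0, 0.004, -1.0]]
wrist_force: [-0.2, 0.4, 0.6]
finger_gap: 0.0116
grip_force: 43.2
```

>>> {"method": "apply_moves", "body": {"targets": [[0, 0, 0, 0, 0, 0.5, 0.05], [0, 0, 0, 0, 0, 1, 0.05], [0, 0, 0, 0, 0, 1, 0.05]]}}

```text
clock: 8.85
ee_pos: [0.5123, -0.0339, 0.0824]
tool_rot: [[0.09, 0.996, 0.005], [0.996, -0.09, -0.0], [-0.0, 0.005, -1.0]]
wrist_force: [-2.4, -0.3, 5.1]
finger_gap: 0.0109
grip_force: 43.8
```

>>> {"method": "apply_moves", "body": {"targets": [[0, 0, 0, 0, 0, 0.5, 0.05], [0, 0, 0, 0, 0, 1, 0.05], [0, 0, 0, 0, 0, 1, 0.05]]}}

```text
clock: 9.15
ee_pos: [0.5127, -0.0344, 0.0813]
tool_rot: [[0.09, 0.996, 0.006], [0.996, -0.09, -0.002], [-0.001, 0.006, -1.0]]
wrist_force: [1.0, -2.8, 0.2]
finger_gap: 0.0111
grip_force: 43.2
```

>>> {"method": "apply_moves", "body": {"targets": [[0, 0, 0, 0, 0, 0.5, 0.05], [0, 0, 0, 0, 0, 1, 0.05], [0, 0, 0, 0, 0, 1, 0.05]]}}

```text
clock: 9.45
ee_pos: [0.5121, -0.0344, 0.0797]
tool_rot: [[0.09, 0.996, 0.004], [0.996, -0.09, -0.001], [-0.001, 0.004, -1.0]]
wrist_force: [0.8, -4.2, -0.2]
finger_gap: 0.0108
grip_force: 43.2
```

>>> {"method": "apply_moves", "body": {"targets": [[0, 0, 0, 0, 0, 0.5, 0.05], [0, 0, 0, 0, 0, 0.5, 0.05]]}}

```text
clock: 9.65
ee_pos: [0.5121, -0.0343, 0.0793]
tool_rot: [[0.09, 0.996, 0.004], [0.996, -0.09, -0.001], [-0.001, 0.004, -1.0]]
wrist_force: [0.5, -5.4, 1.2]
finger_gap: 0.0111
grip_force: 43.3
```

The head is entering the slot, with a side push toward −y. I'll yield 0.8 mm that way and carry on down.

>>> {"method": "apply_moves", "body": {"targets": [[0, 0, 0, -0.8, 0, 0, 0.05], [0, 0, 0, -0.8, 0, 1, 0.05], [0, 0, 0, -0.8, 0, 1, 0.05]]}}

```text
clock: 9.95
ee_pos: [0.5117, -0.0344, 0.0779]
tool_rot: [[0.09, 0.996, 0.004], [0.996, -0.09, 0.0], [0.0, 0.004, -1.0]]
wrist_force: [-0.8, -3.0, -0.1]
finger_gap: 0.0108
grip_force: 43.1
```

>>> {"method": "apply_moves", "body": {"targets": [[0, 0, 0, 0, 0, 1, 0.05], [0, 0, 0, 0, 0, 2, 0.05], [0, 0, 0, 0, 0, 2, 0.05]]}}

```text
clock: 10.25
ee_pos: [0.5117, -0.0344, 0.076]
tool_rot: [[0.09, 0.996, 0.004], [0.996, -0.09, 0.0], [0.0, 0.004, -1.0]]
wrist_force: [0.1, -2.9, -1.3]
finger_gap: 0.0108
grip_force: 43.1
```

>>> {"method": "apply_moves", "body": {"targets": [[0, 0, 0, -0.4, 0, 1, 0.05], [0, 0, 0, -0.4, 0, 2, 0.05], [0, 0, 0, -0.4, 0, 2, 0.05]]}}

```text
clock: 10.55
ee_pos: [0.5117, -0.0346, 0.074]
tool_rot: [[0.09, 0.996, 0.003], [0.996, -0.09, 0.001], [0.001, 0.003, -1.0]]
wrist_force: [0.4, -0.6, -0.5]
finger_gap: 0.0109
grip_force: 43.0
```

>>> {"method": "apply_moves", "body": {"targets": [[0, 0, 0, 0, 0, 1, 0.05], [0, 0, 0, 0, 0, 2, 0.05], [0, 0, 0, 0, 0, 2, 0.05]]}}

```text
clock: 10.85
ee_pos: [0.5117, -0.0346, 0.0722]
tool_rot: [[0.09, 0.996, 0.003], [0.996, -0.09, 0.0], [0.001, 0.003, -1.0]]
wrist_force: [-1.7, 0.2, 3.2]
finger_gap: 0.011
grip_force: 43.5
```

>>> {"method": "apply_moves", "body": {"targets": [[0, 0, 0, 0, 0, 1, 0.05], [0, 0, 0, 0, 0, 2, 0.05], [0, 0, 0, 0, 0, 2, 0.05]]}}

```text
clock: 11.15
ee_pos: [0.5119, -0.0347, 0.0702]
tool_rot: [[0.09, 0.996, 0.004], [0.996, -0.09, 0.0], [0.001, 0.004, -1.0]]
wrist_force: [-1.6, 1.7, 4.7]
finger_gap: 0.011
grip_force: 43.7
```

The spring starts at ee z≈0.073, so full press should come at about 0.065.

>>> {"method": "apply_moves", "body": {"targets": [[0, 0, 0, 0, 0, 1.5, 0.05], [0, 0, 0, 0, 0, 3, 0.05], [0, 0, 0, 0, 0, 3, 0.05]]}}

```text
clock: 11.45
ee_pos: [0.512, -0.0348, 0.0673]
tool_rot: [[0.09, 0.996, 0.004], [0.996, -0.09, 0.0], [0.0, 0.004, -1.0]]
wrist_force: [-2.3, 1.9, 4.8]
finger_gap: 0.0112
grip_force: 43.9
```

>>> {"method": "apply_moves", "body": {"targets": [[0, 0, 0, 0, 0, 1, 0.05], [0, 0, 0, 0, 0, 1, 0.05]]}}

```text
clock: 11.65
ee_pos: [0.5121, -0.0348, 0.0664]
tool_rot: [[0.09, 0.996, 0.004], [0.996, -0.09, 0.0], [0.0, 0.004, -1.0]]
wrist_force: [-2.9, 2.0, 5.9]
finger_gap: 0.0111
grip_force: 44.0
```

>>> {"method": "apply_moves", "body": {"targets": [[0, 0, 0, 0, 0, 0.7, 0.05], [0, 0, 0, 0, 0, 0.7, 0.05]]}}

```text
clock: 11.85
ee_pos: [0.512, -0.0348, 0.0659]
tool_rot: [[0.09, 0.996, 0.004], [0.996, -0.09, 0.0], [0.0, 0.004, -1.0]]
wrist_force: [-3.7, 2.7, 7.3]
finger_gap: 0.011
grip_force: 44.1
```

>>> {"method": "apply_moves", "body": {"targets": [[0, 0, 0, 0.4, -0.5, 0.5, 0.05], [0, 0, 0, 0.4, -0.5, 0.5, 0.05]]}}

```text
clock: 12.05
ee_pos: [0.5121, -0.0348, 0.0659]
tool_rot: [[0.09, 0.996, 0.005], [0.996, -0.09, -0.001], [-0.0, 0.005, -1.0]]
wrist_force: [-3.5, 1.3, 9.1]
finger_gap: 0.0112
grip_force: 44.3
```

>>> {"method": "apply_moves", "body": {"targets": [[0, 0, 0, 0, 0, 0.5, 0.05], [0, 0, 0, 0, 0, 0.5, 0.05]]}}

```text
clock: 12.25
ee_pos: [0.5121, -0.0348, 0.0659]
tool_rot: [[0.09, 0.996, 0.005], [0.996, -0.09, -0.001], [-0.0, 0.005, -1.0]]
wrist_force: [-3.7, 0.4, 12.4]
finger_gap: 0.0111
grip_force: 44.9
```

Hard stop found. I'll back off 0.7 mm and turn clockwise.

>>> {"method": "apply_moves", "body": {"targets": [[0, 0, 0, 0, -0.5, -0.7, 0.05], [0, 0, 0.1, 0, -0.5, -0.7, 0.05], [0, 0, 0.2, 0, -0.5, -0.7, 0.05], [0, 0, 0.2, 0, -0.5, -0.7, 0.05]]}}

```text
clock: 12.65
ee_pos: [0.5125, -0.0352, 0.0663]
tool_rot: [[0.289, 0.957, 0.007], [0.957, -0.289, -0.002], [0.001, 0.008, -1.0]]
wrist_force: [-0.2, 0.3, 6.7]
finger_gap: 0.0109
grip_force: 44.0
```

Run:
```python
from h import *
to((.5116,-.0347,.0663),-95.2); print(monitor.observe()['torque'])
```

```text
rv [ 0.006 -0.006  1.369] shift [ 0.2 -1.  -0. ] F [-0.2  0.3  6.7] t 12.65 q6 -0.7
[ 0.0343114   0.11852754 -0.02325214]
```

>>> {"method": "apply_moves", "body": {"targets": [[0, 0, 0.13, 0, 0, 0, 0.05], [0, 0, 0.26, 0, 0, 0, 0.05], [0, 0, 0.39, 0, 0, 0, 0.05], [0, 0, 0.52, 0, 0, 0, 0.05], [0, 0, 0.65, 0, 0, 0, 0.05]]}}

```text
clock: 13.15
ee_pos: [0.5128, -0.0357, 0.0665]
tool_rot: [[0.811, 0.585, 0.008], [0.585, -0.811, -0.003], [0.005, 0.007, -1.0]]
wrist_force: [-0.3, -0.7, 7.4]
finger_gap: 0.0109
grip_force: 44.0
```

>>> {"method": "apply_moves", "body": {"targets": [[0, 0, 0.13, 0, 0, 0, 0.05], [0, 0, 0.26, 0, 0, 0, 0.05], [0, 0, 0.39, 0, 0, 0, 0.05], [0, 0, 0.52, 0, 0, 0, 0.05], [0, 0, 0.52, 0, 0, 0, 0.05]]}}

```text
clock: 13.65
ee_pos: [0.5128, -0.0356, 0.0664]
tool_rot: [[0.994, 0.107, 0.008], [0.107, -0.994, -0.002], [0.008, 0.003, -1.0]]
wrist_force: [0.8, -1.9, 5.3]
finger_gap: 0.0109
grip_force: 44.0
```

Run:
```python
from h import *
to((.5116,-.0347,.0663),-95.2); print(monitor.observe()['torque'])
```

```text
rv [ 0.002 -0.008  0.198] shift [-1.1 -1.   0.1] F [ 0.8 -1.9  5.3] t 13.65 q6 66.4
[-0.12658302  0.05788204 -0.06758848]
```

>>> {"method": "apply_moves", "body": {"targets": [[0, 0, 0.1, 0, 0, 0, 0.05], [0, 0, 0.18, 0, 0, 0, 0.05], [0, 0, 0.18, 0, 0, 0, 0.05]]}}

```text
clock: 13.95
ee_pos: [0.5128, -0.0356, 0.0664]
tool_rot: [[0.997, -0.071, 0.008], [-0.071, -0.997, -0.002], [0.008, 0.002, -1.0]]
wrist_force: [0.7, -1.0, 7.0]
finger_gap: 0.0113
grip_force: 44.0
```

Run:
```python
from h import *
to((.5116,-.0347,.0663),-95.2); print(monitor.observe()['torque'])
```

```text
rv [ 0.002 -0.008  0.019] shift [-1.2 -0.8  0.1] F [ 0.7 -1.   7. ] t 13.95 q6 76.6
[-0.12486759  0.0810851  -0.02550873]
```

>>> {"method": "apply_moves", "body": {"targets": [[0, 0, 0.03, 0, 0, 0, 0.05], [0, 0, 0.05, 0, 0, 0, 0.05], [0, 0, 0.05, 0, 0, 0, 0.05]]}}

```text
clock: 14.25
ee_pos: [0.5127, -0.0358, 0.0665]
tool_rot: [[0.993, -0.119, 0.008], [-0.119, -0.993, -0.003], [0.008, 0.002, -1.0]]
wrist_force: [-0.8, -0.7, 6.3]
finger_gap: 0.0114
grip_force: 44.0
```

Run:
```python
from h import *
to((.5116,-.0347,.0663),-95.2); print(monitor.observe()['torque'])
```

```text
rv [ 0.002 -0.008 -0.029] shift [-1.2 -1.   0.1] F [-0.8 -0.7  6.3] t 14.25 q6 79.4
[-0.36575228  0.1773383   0.02162253]
```

>>> {"method": "apply_moves", "body": {"targets": [[0, 0, 0.03, 0, 0, 0, 0.05], [0, 0, 0.05, 0, 0, 0, 0.05], [0, 0, 0.05, 0, 0, 0, 0.05]]}}

```text
clock: 14.55
ee_pos: [0.5124, -0.0364, 0.0664]
tool_rot: [[0.986, -0.169, 0.007], [-0.169, -0.986, -0.004], [0.008, 0.003, -1.0]]
wrist_force: [-1.2, -3.9, 6.8]
finger_gap: 0.0112
grip_force: 44.0
```

Run:
```python
from h import *
s=grab('side','side6')
cv2.imwrite('pics/c6.png',cv2.resize(s['img'][150:225,260:360,::-1],(800,600),interpolation=cv2.INTER_CUBIC))
to((.5116,-.0347,.0663),-95.2); print(monitor.observe()['torque'])
```

```text
rv [ 0.003 -0.008 -0.078] shift [-1.1 -1.5  0.1] F [-0.7 -3.8  6.9] t 14.6 q6 82.2
[-0.75505058  0.40106304  0.06810929]
```

View pics/c6.png

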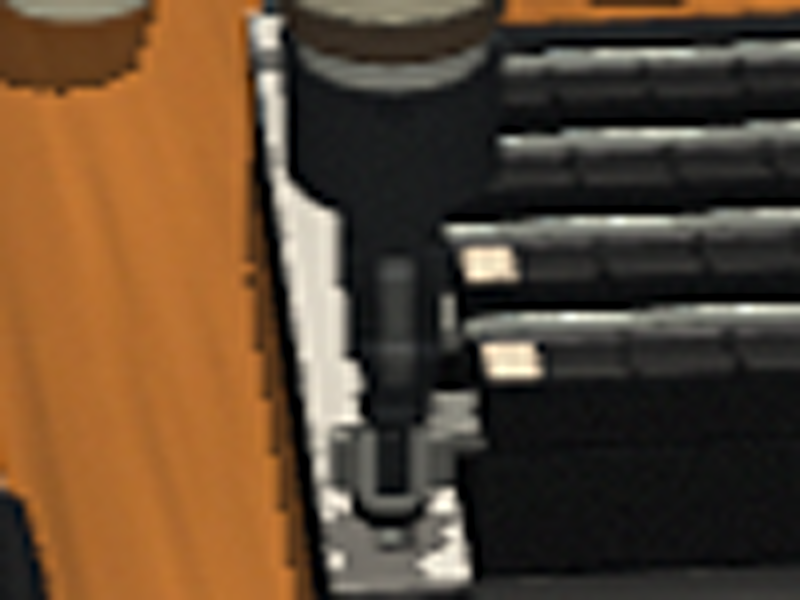

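The picture shows the wing (crop 330–455, 455) lying across the bar, with the moment rising at the stop. I'll ease the turn back slightly, let it rise into the groove and release.

>>> {"method": "apply_moves", "body": {"targets": [[0, 0, -0.06, 0, 0, 0, 0.05], [0, 0, -0.06, 0, 0, -1, 0.05], [0, 0, -0.06, 0, 0, -2.5, 0.05], [0, 0, -0.06, 0, 0, -3.5, 0.05], [0, 0, -0.06, 0, 0, -3.5, 0.05]]}}

```text
clock: 15.1
ee_pos: [0.5125, -0.0357, 0.0697]
tool_rot: [[0.994, -0.109, 0.007], [-0.109, -0.994, -0.003], [0.008, 0.002, -1.0]]
wrist_force: [1.3, -3.7, 5.1]
finger_gap: 0.0113
grip_force: 43.8
```

Run:
```python
from h import *
to((.5116,-.0347,.0663),-95.2); print(monitor.observe()['torque'])
```

```text
rv [ 0.002 -0.008 -0.019] shift [-1.  -0.9  3.4] F [ 1.3 -3.7  5.1] t 15.1 q6 78.8
[-0.72261119 -0.18726187  0.04759616]
```

The force matches the spring alone, so the head is in the groove. I'll let go.

>>> {"method": "apply_moves", "body": {"targets": [[0, 0, 0, 0, 0, -0.5, 0.15], [0, 0, 0, 0, 0, -0.5, 0.3], [0, 0, 0, 0, 0, -0.5, 0.4], [0, 0, 0, 0, 0, -0.5, 0.4], [0, 0, 0, 0, 0, -0.5, 0.4]]}}

```text
clock: 15.6
ee_pos: [0.51, -0.0341, 0.0683]
tool_rot: [[0.994, -0.109, 0.002], [-0.109, -0.994, 0.001], [0.002, -0.001, -1.0]]
wrist_force: [-0.1, -0.5, 1.2]
finger_gap: 0.0341
grip_force: 0.0
```

>>> {"method": "apply_moves", "body": {"targets": [[0, 0, 0, 0, 0, -8, 0.4], [0, 0, 0, 0, 0, -25, 0.4], [0, 0, 0, 0, 0, -55, 0.4], [0, 0, 0, 0, 0, -100, 0.4], [0, 0, 0, 0, 0, -130, 0.4]]}}

```text
clock: 16.1
ee_pos: [0.5112, -0.0346, 0.2027]
tool_rot: [[0.994, -0.109, 0.007], [-0.109, -0.994, -0.001], [0.007, 0.0, -1.0]]
wrist_force: [0.5, -0.2, 0.2]
finger_gap: 0.0344
grip_force: 0.0
```

>>> {"method": "apply_moves", "body": {"targets": [[0, 0, 0, -50, 0, 0, 0.4], [0, 0, 0, -100, 0, 0, 0.4], [0, 0, 0, -140, 0, 0, 0.4], [0, 0, 0, -140, 0, 0, 0.4]]}}

```text
clock: 16.5
ee_pos: [0.3674, -0.018, 0.198]
tool_rot: [[0.994, -0.11, 0.003], [-0.11, -0.994, -0.0], [0.003, -0.0, -1.0]]
wrist_force: [0.6, 0.1, -0.3]
finger_gap: 0.0339
grip_force: 0.0
```

Run:
```python
from h import *
s=grab('side','side7'); t=grab('top','top7')
f=lambda d,a,b,c,e:cv2.resize(d['img'][c:e,a:b,::-1],(400,400),interpolation=cv2.INTER_CUBIC)
cv2.imwrite('pics/c7.png',np.hstack([f(s,270,350,150,230),f(t,260,340,150,230)]))
P=pts(s)
m=np.zeros(P.shape[:2],bool); m[150:230,270:350]=1
m&=(np.linalg.norm(P[...,:2]-[.5121,-.0350],axis=-1)<.024)&(P[...,2]>.085)
q=P[m]; print(m.sum(),np.percentile(q[:,2],[5,50,95]).round(3),cv2.minAreaRect(q[:,:2].astype(np.float32)))
print(monitor.observe()['wrist_force'],monitor.observe()['clock'])
```

```text
150 [0.087 0.103 0.113] ((0.5120201706886292, -0.03974534571170807), (0.020301342010498047, 0.04293689504265785), 82.0229263305664)
[ 0.0177953  -0.84588691  0.23753982] 16.6
```

View pics/c7.png

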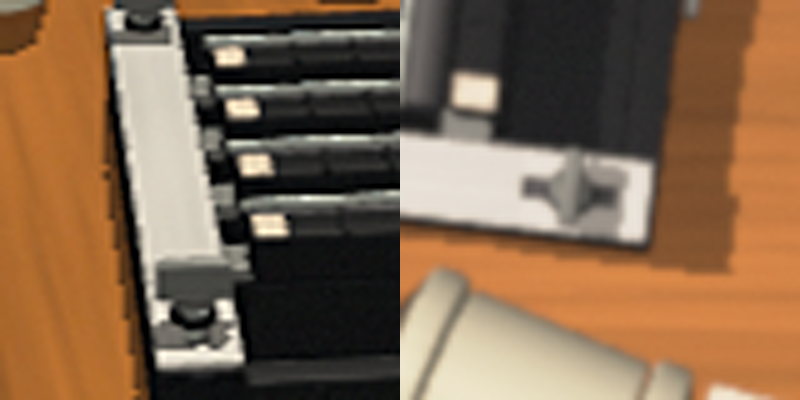

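The lock stands upright with its wing across the bar, at (197,278) in the left crop and (572,188) in the right. The wing top is at z≈0.112, which matches the locked height (58 + 54 mm). The arm is clear, so I'll hand in.

```bash
python3 -c "
from h import *
print(ticket.sign_off())"
```

```text
the job is handed in; nothing more can be done
None
```

The lock is in the bar slot, turned a quarter clockwise to the stop and sprung up home in its groove at the locked height; the job was handed in at about 17 s with the arm clear and no verdict shown.

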